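# Feed a part from the stack magazine and hold it up to the inspection camera

### The arm

A 7-joint arm with a two-finger parallel gripper is mounted at the origin on a cart in front of the work surface, level with it; the furniture and walls round the work are solid. World frame = base frame: x ahead of the robot, y to its left, z up, the work surface at z = 0. Lengths are in m, angles in rad, forces in N, time in s.
With the tool pointing down it reaches from about 0.4 to 0.875 m from the base axis. Payload 19.3 kg.
Tool frame: the origin (TCP) lies at the very end of the fingers, on their centre line; the grasp point (between the pads) lies 19 mm behind it (bot.pinch_z is the distance from the TCP to the grasp point, in m); z points along the fingers, y is the line along which they close (so a half turn about z gives the same grasp; the last joint's range is limited). The gripper opens to 85 mm and grips with 20 to 120 N. Pads are 22 mm wide; open, the fingers measure 114 mm over their backs; the gripper's body (76 mm by 85 mm) begins 54 mm behind the grasp point. The pads swing forward as they close: fully open they stand 13 mm farther back than shut.
Start: joints at [-1.391, 0.521, -0.036, 1.599, 0.021, 1.021, -0.113], TCP at [0.155, 0.606, 0.231] pointing down, gripper open.
Joint ranges: [-2.91, 2.91], [-0.3, 2.13], [-1.5, 1.42], [0.17, 2.43], [-1.26, 4.41], [0.16, 1.93], [-2.52, 2.52]. Speed limits (rad/s): [1.89, 1.89, 2.39, 2.39, 3.01, 3.01, 3.01].

### API

Orientations are given as a unit quaternion [w, x, y, z].
In Python, from workcell import bot gives the robot as it stands. The module is installed in compiled form; this text tells all that it offers. Calls block until the motion is done:
- bot.move_pose(position, orientation): joint-space move of the TCP to a pose.
- bot.servo_line(position, speed=0.15, ori=None, contact_N=None): straight line of the TCP; ori=None keeps the orientation; speed is the mean speed in m/s. With contact_N (N) it stops when the force on the tool has changed by that much, and returns True; else False.
- bot.move_j(angles): joint-space move.
- bot.grip(opening): finger opening in m; the grip force is fixed at half the most; returns when the fingers have stopped.
- bot.dwell(seconds).
- bot.ik(position, orientation): joint angles nearest the present ones, or None.
- bot.read_state(): the state.
- bot.read_camera(name): name is "scene" or "top"; returns a dict with "image" (420x560x3 uint8, red, green, blue), "camera_matrix" (3x3 intrinsics, pixels), "k1" (the pictures are not rectified: a ray, as slopes to the right and down, at radius r is drawn at 1 + k1 r^2 times it, then the intrinsics apply), "xyz" and "attitude" of the camera in the world. Camera axes: x right, y down, z forward; pixel columns grow to the right and rows downward; lengths in m; the calibration is good to about 2 mm. A picture is of the moment at which its call begins. There is no depth.
A pose or a line that the arm cannot do raises bot.PlanningError and nothing moves.
- bot.hand_in(): hands the job in; it is judged then, once.
Trained networks look in the newest picture that a camera, given by its name, has taken for a name from the list of things; names that differ only in an ending like _2 or _b are one class to them, and where a whole thing is asked for, a point or a joint stands for the part that bears it (a point fixed in the world has none). Each returns a list of dicts, best first, with "score" (0 to 1); they miss things now and then, are a little off and sometimes report something else, mostly with a low value. They report only what shows in the picture. A call takes as long as a camera call.
- bot.look_for(thing, camera): "position" ([column, row] in pixels, amid what is visible of it).
- bot.regions_of(thing, camera): "pixels" (420x560 bool, what is visible of it) and "position" ([column, row] in pixels, amid what is visible of it).
The state is a dict: "time_s": time; "qpos": joint angles; "qd": joint speeds; "joint_efforts": joint torques, N m; "ee_pos": TCP position; "tool_rot": TCP orientation; "wrist_force": force on the tool from outside, world axes, zero at the start; "ft_torque": the same for the moment, N m; "width": finger opening in m; "finger_force": force on a finger pad.
Only numpy, scipy, OpenCV 4.12 (cv2) and the standard library are available. Lean on these libraries where they do the work, as an engineer would, in place of code of your own. Each camera call takes 0.05 s, during which the arm holds its last target. There are 200 camera calls.

### The job

Feed the bottom cup-shaped part out of the stack magazine: pull the knob of its sprung feed slide out to the stop so that the part drops in front of the slide, then let the spring take the slide home, which pushes the part out to the pick-up place. Take that part round its sides and hold it still in front of the tilted inspection camera, centred on the lens axis with its closed underside facing the lens squarely and 10 cm from the front of the ring light. Finish while still holding it there; feed only this one part, leave the other things on the table alone and do not knock the camera.

Things in the scene. Friction and masses are not known exactly. Their poses are not given: they have to be found in the camera images.
- magazine: aluminium magazine fixed to the table, base 262 x 74 x 10 mm. Origin: on the table under the axis of the grey tube (diameter 49, top at z 109 mm, slotted on the -y side); +x = feed direction, z up. Channel under the tube, walls to z 36 mm from x -145 to +45; beyond, at the pick-up place, lips to z 16 mm outside |y| 21 and an end stop at x +100. Damper (top z 33) along +y side, x -64 to +47.
- feed_slide (a joint): travel of the feed slide, m: 0 = home (held there by the spring), 0.092 = out at the stop, towards the magazine's -x. Spring 4 N at home, 9 N at the stop, plus a damper of 40 N per m/s: let go, it returns by itself in about 1.5 s without throwing the part. While the slide is home the stack stands on top of it (z 33 mm).
- slide_knob (a point): middle of the upright black round knob of the feed slide, diameter 26, 32 mm high (z 46 to 78 mm above the table; this point at z 62 mm). At home it is at x -88 mm of the magazine. Grip it from above with the fingers closing across the feed direction (about 30 N).
- pickup (a point): point on the magazine's floor (z 10 mm) where the underside of the fed part comes to rest, x +79 mm of the magazine. The slide's nose stands behind the part and the stop ahead of it, so the fingers must close across the feed direction, tips above the lips (z over 16 mm).
- part_bottom: the lowest of three equal pale cups in the tube: diameter 40, height 24 mm, about 50 g. Origin: centre of its closed, flat underside; +z towards its open mouth. This is the part to feed and present.
- part_middle: equal cup above it; stays in the magazine. Origin: centre of underside.
- part_top: equal cup, uppermost in the tube; stays in the magazine. Origin: centre of underside.
- camera_stand: inspection camera stand fixed to the table: base 100 x 100 x 10 mm, two cheeks 80 mm high holding the grey camera head, which is tilted so that it looks up and towards the robot. Origin: centre of the base's underside.
- lens (a point): centre of the front face of the camera's black ring light (outer diameter 68 mm), in front of the lens; the z axis is the optical axis, pointing out of the lens, 17 to 34 degrees from vertical.
- view_point (a point): point in the air on the optical axis 100 mm from point lens, where the centre of the part's underside belongs; z axis as for lens.
- calliper: bystander: steel vernier calliper, 66 x 251 x 8 mm, lying on the table. Origin: centre of underside.
- checked_part: bystander: an equal pale cup (40 x 24 mm) already checked, standing on the table behind the magazine. Origin: centre of underside.
- driver: bystander: small screwdriver, 29 x 160 x 25 mm, behind the magazine. Origin: centre of underside.
- cutters: bystander: side cutters, 58 x 169 x 14 mm, near the table's front edge. Origin: centre of underside.
- prox_sensor: bystander: threaded proximity sensor, 29 x 125 x 24 mm, to the right of the camera. Origin: centre of underside.
- marker: bystander: marker pen, 14 x 126 x 12 mm, right front of the table. Origin: centre of underside.

How it is judged:
By the outcome, as a careful person would: the job done as asked, in the order asked, and still so for the second after the job is handed in, while the arm keeps its last pose, push and grip.
It also fails if it takes over 56 s, if anything falls off the work surface, if the arm or the gripper's body presses on something with over 40 N, if the wrist force passes 120 N, or if a joint passes its speed limit or range.

## Working session

There is one attempt and no reset: what is moved stays moved. The work goes in short steps, each a Python script; the robot and the scene stay as the last script left them, time stands still between calls to the robot, and variables do not carry over. Pictures are saved under pics/ and viewed, at most 10 in all, crops included, and the job is handed in when it is done.

```bash
mkdir -p pics
cat > h.py <<'E'
import numpy as np, cv2
from workcell import bot
from scipy.spatial.transform import Rotation as R
def rot(q): q=np.asarray(q,float); return R.from_quat([q[1],q[2],q[3],q[0]]) if q.shape==(4,) else R.from_matrix(q)
def quat(M): q=R.from_matrix(M).as_quat(); return [q[3],q[0],q[1],q[2]]
def ray(c,px):
    K=np.array(c["camera_matrix"]);d=np.array([c["k1"],0,0,0],float)
    # forward model: s*(1+k1 r^2)
    p=cv2.undistortPoints(np.array([[px]],float),K,d)[0,0]
    return np.array(c["xyz"]),rot(c["attitude"]).apply([p[0],p[1],1])
def onz(c,px,z):
    o,d=ray(c,px); return o+d*(z-o[2])/d[2]
def proj(c,P):
    v=rot(c["attitude"]).inv().apply(np.atleast_2d(P)-np.array(c["xyz"]))
    s=v[:,:2]/v[:,2:]; s=s*(1+c["k1"]*(s**2).sum(1,keepdims=True))
    K=np.array(c["camera_matrix"]); return s@K[:2,:2].T+K[:2,2]
E
python3 - <<'E'
from h import *
for n in ("scene","top"):
    c=bot.read_camera(n); cv2.imwrite(f"pics/{n}0.png",c["image"][:,:,::-1])
    print(n,c["xyz"],c["attitude"],c["camera_matrix"],c["k1"])
    for t in ("magazine","slide_knob","camera_stand","lens","part_top","part_bottom","checked_part"):
        print(t,[(round(d["score"],2),np.round(d["position"],1)) for d in bot.look_for(t,n)[:3]])
s=bot.read_state(); print(s["time_s"],s["tool_rot"],s["width"],bot.pinch_z)
E
```

```text
scene [-0.14592532 -0.70976247  0.72503518] [-0.45048359  0.80515065 -0.34296328  0.17655921] [[405.44776157   0.         290.92057915]
 [  0.         405.44776157 207.63938844]
 [  0.           0.           1.        ]] 0.023706471092533456
magazine [(0.72, array([261.3, 210.5]))]
slide_knob [(0.67, array([251.6, 205.8]))]
camera_stand [(0.75, array([382. , 256.1]))]
lens [(0.67, array([382.3, 237.8])), (0.46, array([341.1, 321.7]))]
part_top [(0.63, array([385. , 237.5]))]
part_bottom [(0.38, array([286.1, 197.4]))]
checked_part []
top [ 0.27462703 -0.0317462   1.27322311] [ 0.08016393 -0.67831513  0.72572204 -0.08240053] [[402.14592251   0.         277.08338389]
 [  0.         402.14592251 211.84660841]
 [  0.           0.           1.        ]] -0.05396816202095629
magazine [(0.71, array([213.6, 222.8])), (0.17, array([350.2, 183.7]))]
slide_knob [(0.93, array([206.3, 221. ]))]
camera_stand [(0.73, array([349.3, 190.9])), (0.58, array([217.7, 171.5]))]
lens [(0.3, array([207.5, 219.7]))]
part_top []
part_bottom [(0.66, array([208.1, 220.6]))]
checked_part [(0.7, array([283.1, 172.3]))]
0.8 [-3.55519862e-06  1.24581614e-01  9.92209363e-01 -3.22501763e-05] 0.08543570791286549 0.0187
```

View pics/scene0.png

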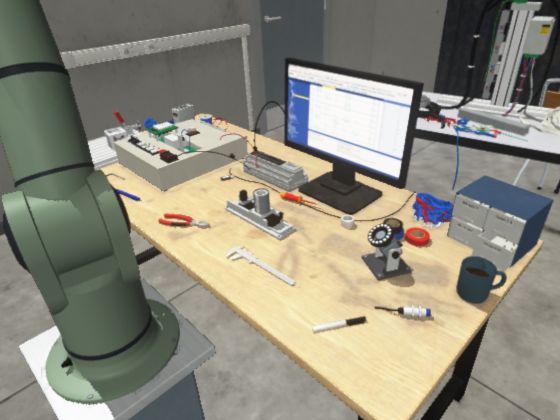

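View pics/top0.png

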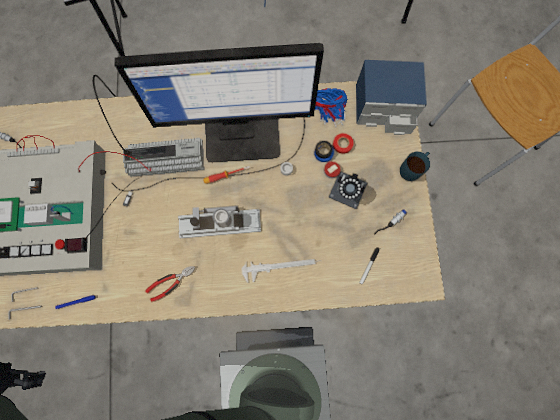

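The scene view shows the magazine with its tube near (262,200) and the camera stand near (385,250). The top view has the magazine near (220,221) and the ring light near (350,187). I'll zoom in on both.

Run:
```python
import cv2,numpy as np
s=cv2.imread("pics/scene0.png");t=cv2.imread("pics/top0.png")
f=lambda im,x,y,w,h,k:cv2.resize(im[y:y+h,x:x+w],None,fx=k,fy=k,interpolation=cv2.INTER_CUBIC)
a=f(s,215,175,90,70,4.4);b=f(s,350,210,90,70,4.4);c=f(t,170,190,100,60,4);d=f(t,320,160,60,50,5)
W=np.zeros((600,800,3),np.uint8)
for im,x,y in((a,0,0),(b,400,0),(c,0,310),(d,420,310)): W[y:y+im.shape[0],x:x+im.shape[1]]=im[:600-y,:800-x]
cv2.imwrite("pics/crops.png",W)
```

```text
(no output)
```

View pics/crops.png

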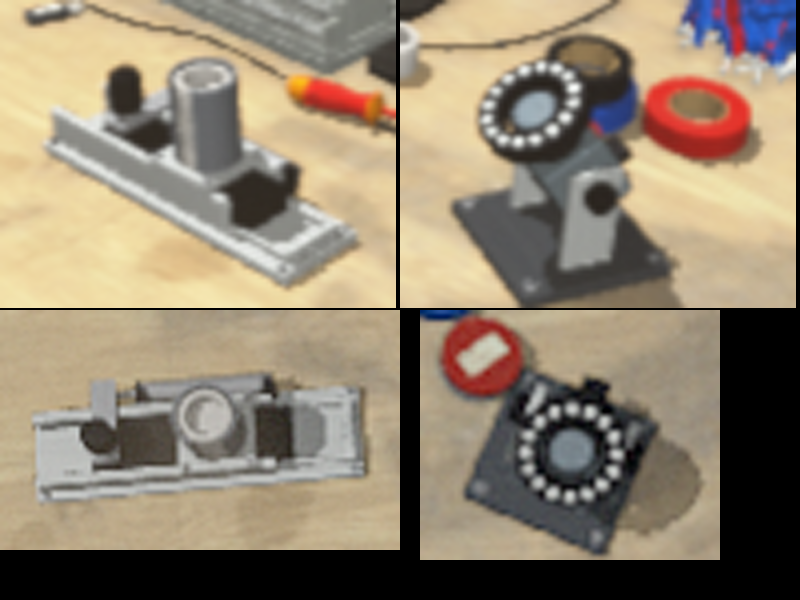

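The crops show the knob at the left end and the pick-up at the right end, so the feed direction is image right. The LED ring is clear in both views. Next I'll fit the poses of the magazine and the lens.

```bash
cat > fit.py <<'E'
from h import *
from scipy.optimize import least_squares
C={n:bot.read_camera(n) for n in("scene","top")}
# magazine: model pts and clicks
tp=lambda x,y:(170+x/4,190+(y-310)/4); sc=lambda x,y:(215+x/4.4,175+y/4.4); sr=lambda x,y:(350+(x-400)/4.4,210+y/4.4); tr=lambda x,y:(320+(x-420)/5,160+(y-310)/5)
M=[("top",(0,0,.109),tp(207,413)),("top",(-.088,0,.078),tp(98,435)),("top",(-.145,-.037,.01),tp(40,501)),("top",(.117,-.037,.01),tp(365,473)),("top",(.117,.037,.01),tp(360,389)),
("scene",(0,0,.109),sc(204,76)),("scene",(-.088,0,.062),sc(124,91)),("scene",(-.145,-.037,.01),sc(46,145)),("scene",(.117,-.037,.0),sc(290,285)),("scene",(.117,.037,.01),sc(357,238))]
def mag(p,q): return np.array([p[0],p[1],0])+R.from_euler("z",p[2]).apply(q)
def f(p): return np.concatenate([proj(C[n],mag(p,q))[0]-px for n,q,px in M])
g=onz(C["top"],M[0][2],.109)
r=least_squares(f,[g[0],g[1],-1.6],loss="soft_l1"); print("mag",r.x,"deg",np.degrees(r.x[2])); print(np.round(f(r.x).reshape(-1,2),1).tolist())
mp=r.x
# LEDs
led={}
for n,(x,y,w,h) in {"scene":(365,220,30,30),"top":(335,172,32,32)}.items():
    im=cv2.resize(C[n]["image"][y:y+h,x:x+w],None,fx=8,fy=8,interpolation=cv2.INTER_CUBIC)
    g=cv2.cvtColor(im,cv2.COLOR_RGB2GRAY); m=(g>185).astype(np.uint8)
    k,lab,st,ce=cv2.connectedComponentsWithStats(m)
    pts=np.array([[x+(c[0]+.5)/8-.5,y+(c[1]+.5)/8-.5] for c,s in zip(ce[1:],st[1:]) if 20<s[4]<500])
    cc=np.median(pts,0); pts=pts[np.linalg.norm(pts-cc,axis=1)<14]
    led[n]=pts; print(n,len(pts),cc)
def nrm(t,ph): return np.array([np.sin(t)*np.cos(ph),np.sin(t)*np.sin(ph),np.cos(t)])
a=np.linspace(0,2*np.pi,181)
def circ(p):
    n=nrm(p[3],p[4]); u=np.cross(n,[0,0,1]);u/=np.linalg.norm(u);v=np.cross(n,u)
    return p[:3]+p[5]*(np.outer(np.cos(a),u)+np.outer(np.sin(a),v))
def fl(p):
    o=[]
    for n in led:
        q=proj(C[n],circ(p)); 
        for e in led[n]:
            d=q-e; i=np.argmin((d**2).sum(1)); ctr=q.mean(0); k=(q[i]-ctr); k/=np.linalg.norm(k); o.append(d[i]@k)
    return np.array(o)
# init
o1,d1=ray(C["top"],led["top"].mean(0));o2,d2=ray(C["scene"],led["scene"].mean(0))
s=np.linalg.lstsq(np.c_[d1,-d2],o2-o1,rcond=None)[0];A=o1+s[0]*d1;B=o2+s[1]*d2;print("tri gap",A-B,(A+B)/2)
for t0,p0 in((.45,np.pi),(.45,-2.5),(.45,2.5)):
    r=least_squares(fl,[*((A+B)/2),t0,p0,.026],loss="soft_l1",f_scale=.3,diff_step=1e-4)
    J=np.linalg.pinv(r.jac.T@r.jac)**.5 if 0 else np.sqrt(np.diag(np.linalg.pinv(r.jac.T@r.jac)))*.3
    print("lens",r.x[:3],"tilt,az",np.degrees(r.x[3:5]),"R",r.x[5],"cost",r.cost,"sd",np.degrees(J[3:5]))
# stand base
S=[("top",tr(495,367)),("top",tr(466,493)),("top",tr(603,553)),("top",tr(660,427)),("scene",sr(453,207)),("scene",sr(522,303)),("scene",sr(672,272))]
for n,px in S: print(n,np.round(onz(C[n],px,.01),4))
E
python3 fit.py
```

```text
mag [ 0.54480646  0.12287064 -1.55703428] deg -89.2114929221747
[[-0.9, 0.7], [-1.0, -0.3], [0.6, 0.3], [1.1, 0.8], [0.7, -0.7], [-0.5, -0.6], [0.3, -0.4], [-0.2, -0.8], [-0.2, 1.3], [1.5, -1.4]]
scene 13 [382.84418168 236.41215431]
top 17 [349.46875    187.91727941]
tri gap [ 0.00121826 -0.00123508  0.00059912] [ 0.60831433 -0.26738264  0.10613038]
lens [ 0.6043807  -0.26662751  0.11280742] tilt,az [ 24.47706001 178.35691039] R 0.026872962400018168 cost 3.837873915136678 sd [ 0.14459829 10.33642184]
lens [ 0.60345577 -0.26562237  0.11437623] tilt,az [  24.68150496 -144.00290053] R 0.027598484136791238 cost 5.730605796658907 sd [3.23208221 2.34715033]
lens [ 0.60468661 -0.26706138  0.11177788] tilt,az [ 35.21233303 144.738274  ] R 0.02733189913069656 cost 2.4204047790951075 sd [2.60190015 0.08195612]
top [ 0.6947 -0.2462  0.01  ]
top [ 0.61   -0.2186  0.01  ]
top [ 0.5639 -0.3033  0.01  ]
top [ 0.6462 -0.3505  0.01  ]
scene [ 0.602 -0.222  0.01 ]
scene [ 0.5576 -0.3036  0.01  ]
scene [ 0.6407 -0.3525  0.01  ]
```

```bash
cat >> fit.py <<'E'
print("-----")
for azd in(147,151,155):
    az=np.radians(azd)
    h=lambda p:fl([*p[:4],az,p[4]])
    for R0 in(.026,):
        r=least_squares(h,[.6045,-.267,.112,.5,R0],loss="soft_l1",f_scale=.2,diff_step=1e-4)
        print(azd,np.round(r.x[:3],4),np.degrees(r.x[3]),r.x[4],r.cost)
    if azd==151: best=[*r.x[:4],az,r.x[4]]
np.save("lens.npy",best); np.save("mag.npy",mp)
W=[]
for n,(x,y,w,hh) in {"scene":(350,205,60,60),"top":(320,160,60,60)}.items():
    im=cv2.resize(C[n]["image"][y:y+hh,x:x+w][:,:,::-1],None,fx=6.6,fy=6.6,interpolation=cv2.INTER_CUBIC)
    for Rr,col in((best[5],(0,255,0)),(.034,(0,0,255))):
        q=(proj(C[n],circ([*best[:5],Rr]))-[x,y]+.5)*6.6
        cv2.polylines(im,[q.astype(int)],True,col,1)
    for e in led[n]: cv2.circle(im,tuple(int(v) for v in (e-[x,y]+.5)*6.6),2,(255,0,255),-1)
    W.append(im)
cv2.imwrite("pics/lensfit.png",np.hstack(W))
E
python3 fit.py | sed -n '/-----/,$p'
```

```text
-----
147 [ 0.6051 -0.2668  0.1117] 34.34750074376826 0.027226954085189384 1.8109313079798024
151 [ 0.6045 -0.2668  0.1124] 28.732997653854532 0.027103357634027242 1.9478222526468052
155 [ 0.6045 -0.2666  0.1122] 32.207420439549345 0.026982777035647672 1.9866135546724608
```

View pics/lensfit.png

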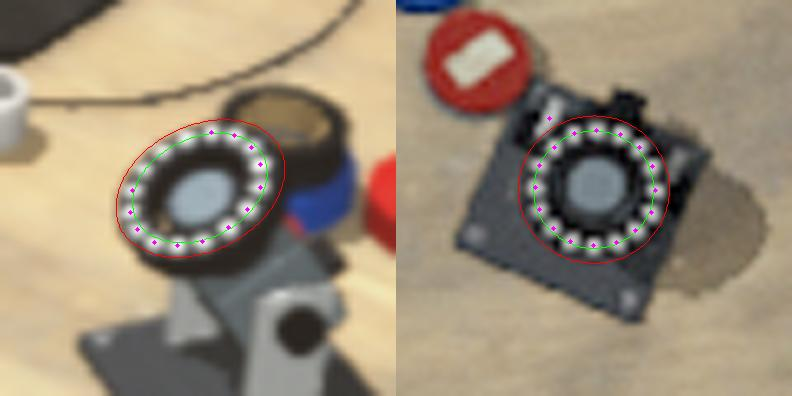

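```bash
cat >> fit.py <<'E'
print("=====")
a=np.linspace(0,2*np.pi,3601); az=np.radians(151)
led["top"]=np.array([e for e in led["top"] if np.linalg.norm(e-[350.4,188.4])<11]); print({n:len(v) for n,v in led.items()})
for sel in (["scene","top"],["scene"],["top"]):
  full=dict(led); 
  for td in(17,20,23,26,29,32,35):
    def h(p):
        global led; led={k:full[k] for k in sel}; v=fl([*p[:3],np.radians(td),az,p[3] if len(sel)>1 else .0271]); led=full; return v
    x0=[.6045,-.267,.112,.0271]
    r=least_squares(h,x0,loss="soft_l1",f_scale=.3,x_scale=.01,diff_step=1e-3); print(sel,td,np.round(r.x,4),round(r.cost,3))
for px in((352.7,181.2),): print(onz(C["top"],px,.075))
o,d=ray(C["scene"],(395,254.2)); n=np.array([np.cos(az+np.pi/2),np.sin(az+np.pi/2),0]); ctr=np.array([.625,-.283,0])
for off in(-.03,-.04,-.05,.03,.04,.05):
    t=((ctr+off*n-o)@n)/(d@n); print("pivot",off,o+t*d-off*n)
E
python3 fit.py | sed -n '/=====/,$p'
```

```text
=====
{'scene': 13, 'top': 16}
['scene', 'top'] 17 [ 0.6046 -0.2673  0.113   0.027 ] 3.092
['scene', 'top'] 20 [ 0.6045 -0.2672  0.1127  0.027 ] 2.594
['scene', 'top'] 23 [ 0.6044 -0.2671  0.1125  0.0271] 2.155
['scene', 'top'] 26 [ 0.6042 -0.2669  0.1126  0.0271] 1.785
['scene', 'top'] 29 [ 0.6042 -0.2668  0.1123  0.0271] 1.521
['scene', 'top'] 32 [ 0.6042 -0.2668  0.1124  0.0271] 1.399
['scene', 'top'] 35 [ 0.6042 -0.2668  0.1125  0.027 ] 1.463
['scene'] 17 [ 0.6013 -0.2666  0.1132  0.0271] 2.123
['scene'] 20 [ 0.5578 -0.2912  0.1492  0.0271] 1.548
['scene'] 23 [ 0.5931 -0.2714  0.12    0.0271] 0.993
['scene'] 26 [ 0.5986 -0.2683  0.1155  0.0271] 0.525
['scene'] 29 [ 0.6008 -0.2671  0.1139  0.0271] 0.159
['scene'] 32 [ 0.6011 -0.267   0.1137  0.0271] 0.021
['scene'] 35 [ 0.6025 -0.2661  0.1125  0.0271] 0.192
['top'] 17 [ 0.6093 -0.2708  0.0983  0.0271] 0.141
['top'] 20 [ 0.6093 -0.2707  0.0984  0.0271] 0.138
['top'] 23 [ 0.6087 -0.2703  0.1003  0.0271] 0.126
['top'] 26 [ 0.6081 -0.2699  0.1024  0.0271] 0.107
['top'] 29 [ 0.6067 -0.2689  0.1072  0.0271] 0.087
['top'] 32 [ 0.6049 -0.2676  0.1135  0.0271] 0.075
['top'] 35 [ 0.6027 -0.266   0.1211  0.0271] 0.082
[ 0.63737464 -0.28708484  0.075     ]
pivot -0.03 [ 0.66411913 -0.30468409  0.00584098]
pivot -0.04 [ 0.66988341 -0.30787928 -0.00341497]
pivot -0.05 [ 0.67564769 -0.31107447 -0.01267093]
pivot 0.03 [ 0.62953347 -0.28551294  0.06137672]
pivot 0.04 [ 0.62376919 -0.28231775  0.07063268]
pivot 0.05 [ 0.61800491 -0.27912256  0.07988864]
```

The fit is good: the lens is at (0.604, -0.267, 0.112) with its axis at azimuth about 151° and tilt about 32°. Now I'll grip the knob.

```bash
cat >> h.py <<'E'
mp=np.load("mag.npy"); fx=np.array([np.cos(mp[2]),np.sin(mp[2]),0]); my=np.array([-fx[1],fx[0],0]); m0=np.array([mp[0],mp[1],0])
def toolR(z,y): y=y-z*(y@z); y=y/np.linalg.norm(y); return np.c_[np.cross(y,z),y,z]
dn=np.array([0,0,-1.])
def st(m=""):
    s=bot.read_state(); print(m,round(s["time_s"],2),np.round(s["ee_pos"],4),"w",round(s["width"],4),"F",np.round(s["wrist_force"],1),"ff",np.round(s["finger_force"],1))
AZ,TI=np.radians(151),np.radians(32)
n=np.array([np.sin(TI)*np.cos(AZ),np.sin(TI)*np.sin(AZ),np.cos(TI)]); L=np.array([.6042,-.2668,.1124]); V=L+.1*n
E
python3 - <<'E'
from h import *
k=m0-.088*fx; pk=m0+.079*fx
print(k,pk,V)
for sg in(1,-1):
    q=quat(toolR(dn,sg*my)); 
    for P in(k+[0,0,.17],k-.092*fx+[0,0,.043],pk+[0,0,.016]): 
        j=bot.ik(P,q); print(sg,None if j is None else np.round(j,2))
    B=toolR(dn,sg*my); Q=quat(R.align_vectors([-n],[dn])[0].as_matrix()@B)
    j=bot.ik(V+.006*n,Q); print("view",None if j is None else np.round(j,2))
c=bot.read_camera("top"); print(proj(c,k+[0,0,.078]),[d for d in bot.look_for("slide_knob","top")][:1])
E
```

```text
[0.54359543 0.21086231 0.        ] [0.54589362 0.04387812 0.        ] [ 0.55785222 -0.241109    0.19720481]
1 [-0.77  0.57  0.42  1.79 -0.3   0.85 -0.19]
1 [-0.74  0.77  0.21  1.74 -0.24  0.65 -0.39]
1 [-0.39  0.75  0.29  1.95 -0.42  0.5   0.21]
view [ 0.25  0.34 -0.03  2.16  1.03  0.18 -0.74]
-1 [-0.24  0.54 -0.33  1.76  0.22  0.87  2.49]
-1 [-0.35  0.78 -0.39  1.72  0.41  0.72  2.21]
-1 [ 0.61  1.15 -1.28  1.9   1.24  1.18  2.  ]
view [ 0.28  0.34 -0.06  2.16  1.06  0.19  2.38]
[[193.51916786 220.95004852]] [{'position': [207.1, 217.8], 'score': 0.6}]
```

Run:
```python
from h import *
k=m0-.088*fx; q=quat(toolR(dn,my))
bot.move_pose(k+[0,0,.16],q); st("above")
c=bot.read_camera("scene"); cv2.imwrite("pics/k1.png",cv2.resize(c["image"][150:260,190:330][:,:,::-1],None,fx=5,fy=5,interpolation=cv2.INTER_CUBIC))
print(bot.servo_line(k+[0,0,.046],speed=.08,contact_N=10)); st("down")
c=bot.read_camera("scene"); cv2.imwrite("pics/k2.png",cv2.resize(c["image"][150:260,190:330][:,:,::-1],None,fx=5,fy=5,interpolation=cv2.INTER_CUBIC))
```

```text
above 3.22 [0.5432 0.2122 0.16  ] w 0.0855 F [ 0.7 -0.2 -0.1] ff 0.0
False
down 4.84 [0.5438 0.211  0.0464] w 0.0852 F [ 0.2  0.5 -0.4] ff 0.0
```

View pics/k2.png

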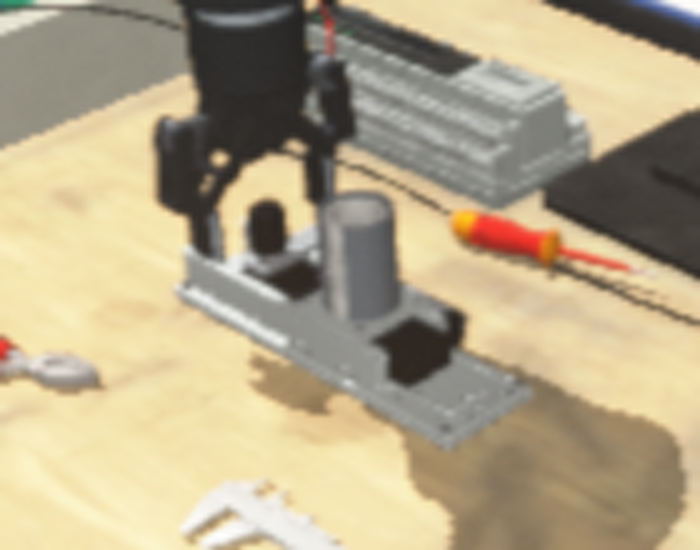

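The open fingers straddle the knob, which shows at (267,228) in the crop. Next I grip, pull to the stop and release.

Run:
```python
from h import *
q=quat(toolR(dn,my))
bot.grip(.0); st("gripped")
p=np.array(bot.read_state()["ee_pos"])
print(bot.servo_line(p-.095*fx,speed=.06,contact_N=22)); st("pulled")
bot.dwell(.6); st()
e=np.array(bot.read_state()["ee_pos"]); print("travel",(p-e)@fx)
c=bot.read_camera("scene"); cv2.imwrite("pics/p1.png",cv2.resize(c["image"][150:260,190:330][:,:,::-1],None,fx=5,fy=5,interpolation=cv2.INTER_CUBIC))
```

```text
gripped 5.48 [0.5451 0.2109 0.0465] w 0.0239 F [ 6.4 -0.5  1. ] ff 59.2
False
pulled 7.22 [0.5436 0.3031 0.0465] w 0.0241 F [ -3.5 -14.8   8.1] ff 60.0
 7.82 [0.5436 0.3031 0.0464] w 0.0242 F [ -4.  -14.2   7.1] ff 60.0
travel 0.09214299429374585
```

View pics/p1.png

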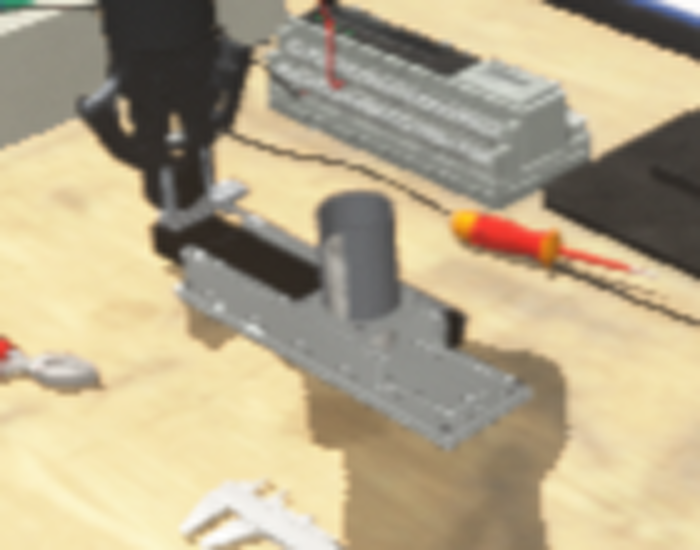

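The slide is out at the stop with 92 mm of travel, and the stack has dropped: pale cups show in the tube slot near (335,265). I'll release the knob and check the fed part.

Run:
```python
from h import *
bot.grip(.085); bot.dwell(1.6); st("released")
p=np.array(bot.read_state()["ee_pos"])
bot.servo_line([p[0],p[1],.2],speed=.15); st()
C={n:bot.read_camera(n) for n in("scene","top")}
pk=m0+.079*fx
for nme in C: print(nme,"pred rim",proj(C[nme],pk+[0,0,.034]),[(round(d["score"],2),d["position"]) for d in bot.look_for("part_bottom",nme)[:4]])
f=lambda n,x,y,w,h,k:cv2.resize(C[n]["image"][y:y+h,x:x+w][:,:,::-1],None,fx=k,fy=k,interpolation=cv2.INTER_CUBIC)
cv2.imwrite("pics/f1.png",np.hstack([f("scene",215,170,100,80,4),f("top",170,180,100,80,4)]))
```

```text
released 10.08 [0.5438 0.3059 0.0465] w 0.0853 F [ 0.4 -0.7  0.1] ff 0.0
 11.26 [0.5434 0.3058 0.1992] w 0.0849 F [ 0.3 -0.2 -0.9] ff 0.0
scene pred rim [[280.03754053 221.60605662]] [(0.71, [278.1, 224.4])]
top pred rim [[249.18775214 219.6167586 ]] [(0.49, [251.1, 219.4])]
```

View pics/f1.png

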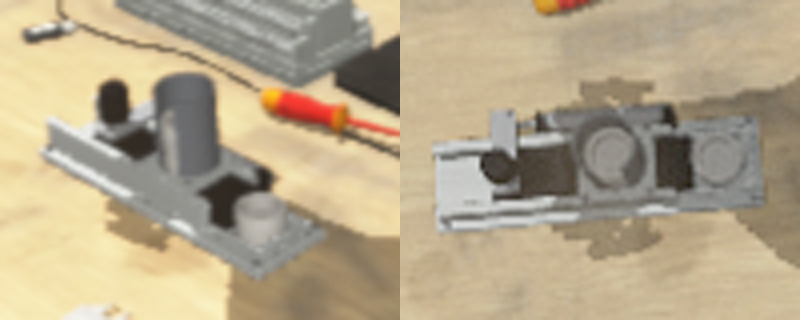

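The part stands at the pick-up with its rim centre at scene pixel (280,222) and top pixel (250,220), which matches the prediction. The slide is home. Now the grasp.

Run:
```python
from h import *
q=quat(toolR(dn,my)); pk=m0+.079*fx
bot.move_pose(pk+[0,0,.16],q)
print(bot.servo_line(pk+[0,0,.0155],speed=.09,contact_N=8)); st("down")
bot.grip(.0); st("gripped")
p=np.array(bot.read_state()["ee_pos"]); np.save("g.npy",p)
bot.servo_line(p+[0,0,.02],speed=.04); st("up"); bot.servo_line(p+[0,0,.2],speed=.15); st("up")
C={n:bot.read_camera(n) for n in("scene","top")}
f=lambda n,x,y,w,h,k:cv2.resize(C[n]["image"][y:y+h,x:x+w][:,:,::-1],None,fx=k,fy=k,interpolation=cv2.INTER_CUBIC)
cv2.imwrite("pics/g1.png",np.hstack([f("scene",225,120,100,120,4),f("top",190,160,100,120,4)]))
for sg in(0,30,60,90,120,150,-30,-60):
    Q=quat(R.align_vectors([-n],[dn])[0].as_matrix()@R.from_euler("z",sg,degrees=True).as_matrix()@toolR(dn,my))
    j=bot.ik(V+.006*n,Q); print(sg,None if j is None else np.round(j,2))
```

```text
False
down 14.25 [0.5461 0.0439 0.0159] w 0.085 F [-0.5 -0.5 -0. ] ff 0.0
gripped 14.77 [0.5464 0.0439 0.0161] w 0.0373 F [-0.4 -1.   9. ] ff 59.3
up 15.43 [0.5463 0.044  0.0361] w 0.0373 F [-0.   0.  -0.5] ff 60.6
up 16.78 [0.5461 0.0439 0.2153] w 0.0371 F [-0.2  0.3 -1.1] ff 60.6
0 [ 0.25  0.34 -0.03  2.16  1.03  0.18 -0.74]
30 [ 0.25  0.34 -0.03  2.16  1.03  0.18 -0.21]
60 [ 0.25  0.34 -0.03  2.16  1.03  0.18  0.31]
90 [ 0.25  0.34 -0.03  2.16  1.03  0.18  0.84]
120 [ 0.25  0.34 -0.03  2.16  1.03  0.18  1.36]
150 [ 0.76  0.4  -0.66  2.14  1.31  0.41  1.67]
-30 [ 0.25  0.34 -0.03  2.16  1.03  0.18 -1.26]
-60 [ 0.25  0.34 -0.03  2.16  1.03  0.18 -1.78]
```

View pics/g1.png

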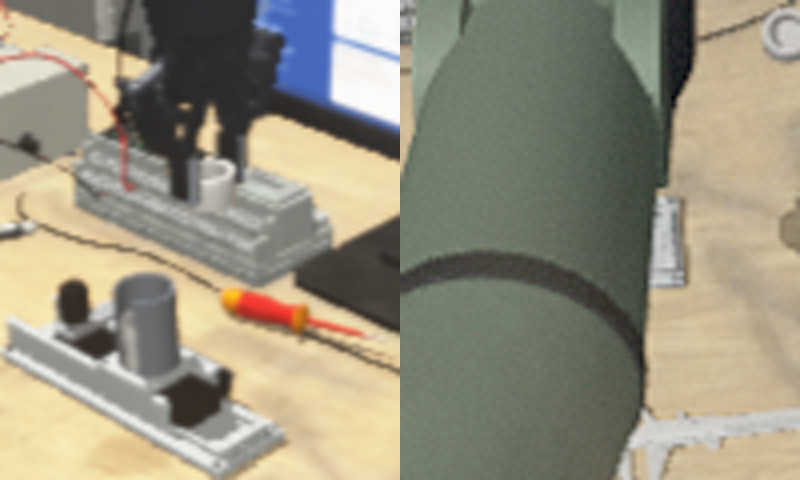

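The part is held, with its rim centre at crop (212,168). Next I move to the view point.

```bash
cat > pres.py <<'E'
from h import *
def Q(nn,sg=120): return quat(R.align_vectors([-nn],[dn])[0].as_matrix()@R.from_euler("z",sg,degrees=True).as_matrix()@toolR(dn,my))
d=.0061
def ov(name):
    s=bot.read_state(); T=rot(s["tool_rot"]); ax=-T.apply([0,0,1]); u=T.apply([1,0,0]);v=T.apply([0,1,0]); P=np.array(s["ee_pos"])-d*ax
    C={k:bot.read_camera(k) for k in("scene","top")}; a=np.linspace(0,2*np.pi,73); W=[]
    cir=lambda o,r,u,v:o+r*(np.outer(np.cos(a),u)+np.outer(np.sin(a),v))
    e1=np.cross(n,[0,0,1]);e1/=np.linalg.norm(e1)
    for k in C:
        cc=proj(C[k],V)[0]+np.array([0,10]); x,y=(cc-[33,40]).astype(int); z=6
        im=cv2.resize(C[k]["image"][y:y+80,x:x+66][:,:,::-1],None,fx=z,fy=z,interpolation=cv2.INTER_CUBIC)
        for o,r,c in((P,.02,(0,255,0)),(P+.024*ax,.02,(0,0,255))):
            cv2.polylines(im,[((proj(C[k],cir(o,r,u,v))-[x,y]+.5)*z).astype(int)],True,c,1)
        cv2.polylines(im,[((proj(C[k],cir(L,.034,e1,np.cross(n,e1)))-[x,y]+.5)*z).astype(int)],True,(255,0,255),1)
        print(k,"origin",x,y,"P",proj(C[k],P)[0]); W.append(im)
    print("err underside",P-V,"tilt deg",np.degrees(np.arccos(ax@n)))
    cv2.imwrite(name,np.hstack(W))
E
python3 - <<'E'
from pres import *
c=bot.read_camera("scene"); s=bot.read_state(); print("rim pred",proj(c,np.array(s["ee_pos"])+[0,0,.0179]))
bot.move_pose(V+(d+.06)*n,Q(n)); st("pre")
bot.servo_line(V+d*n,speed=.05,ori=Q(n)); bot.dwell(.3); st("view"); print(np.round(bot.read_state()["qpos"],3))
ov("pics/v1.png")
E
```

```text
rim pred [[277.32971078 162.1832315 ]]
pre 18.62 [ 0.5274 -0.2239  0.2532] w 0.0375 F [-0.1 -0.2 -0.6] ff 60.6Traceback (most recent call last):
  File "<stdin>", line 4, in <module>
workcell.PlanningError: the arm cannot follow that straight line within its joint ranges
```

The straight line runs into the joint 6 limit. I'll look at the IK solutions and the joint-space path instead.

Run:
```python
from pres import *
print(np.round(bot.read_state()["qpos"],2))
for sg in(120,150,180,-30,-60,90):
  for h in (0,.06):
    j=bot.ik(V+(d+h)*n,Q(n,sg)); print(sg,h,None if j is None else np.round(j,2))
```

```text
[-0.01  0.21  0.25  2.19  0.44  0.23  1.93]
120 0 [ 0.25  0.34 -0.03  2.16  1.03  0.18  1.36]
120 0.06 [-0.01  0.21  0.25  2.19  0.44  0.23  1.93]
150 0 [ 0.25  0.34 -0.03  2.16  1.03  0.18  1.88]
150 0.06 [0.11 0.21 0.11 2.19 0.56 0.25 2.33]
180 0 [ 0.25  0.34 -0.03  2.16  1.03  0.18  2.41]
180 0.06 [ 0.78  0.26 -0.66  2.16  0.98  0.4   2.48]
-30 0 [ 0.25  0.34 -0.03  2.16  1.03  0.18 -1.26]
-30 0.06 [-0.46  0.28  0.82  2.21 -0.42  0.2   0.15]
-60 0 [ 0.25  0.34 -0.03  2.16  1.03  0.18 -1.78]
-60 0.06 [-0.01  0.21  0.25  2.19  0.44  0.23  1.93]
90 0 [ 0.25  0.34 -0.03  2.16  1.03  0.18  0.84]
90 0.06 [-0.12  0.22  0.38  2.2   0.31  0.21  1.53]
```

Run:
```python
from pres import *
q0=np.array(bot.read_state()["qpos"]); q1=np.array([.78,.26,-.66,2.16,.98,.40,1.43])
for f in(.2,.4,.6,.8,1):
    bot.move_j(q0+f*(q1-q0)); s=bot.read_state(); print(np.round(s["ee_pos"],3),round(s["time_s"],1))
    if np.linalg.norm(np.array(s["ee_pos"])-L)<.12: break
else:
    bot.move_pose(V+(d+.04)*n,Q(n)); st("pre"); print(np.round(bot.read_state()["qpos"],2))
    bot.servo_line(V+d*n,speed=.05,ori=Q(n)); bot.dwell(.3); st("view"); print(np.round(bot.read_state()["qpos"],2))
    ov("pics/v1.png")
```

```text
[ 0.523 -0.223  0.243] 19.0
[ 0.52  -0.222  0.237] 19.3
[ 0.519 -0.222  0.236] 19.7
[ 0.521 -0.223  0.24 ] 20.1
[ 0.525 -0.226  0.25 ] 20.4
pre 20.66 [ 0.5362 -0.2288  0.2353] w 0.0371 F [-0.   0.1 -0.4] ff 60.6
[ 0.73  0.3  -0.61  2.16  1.08  0.38  1.35]
view 21.91 [ 0.555  -0.2396  0.2025] w 0.0376 F [-1.4  0.1 -0.9] ff 60.6
[ 0.67  0.38 -0.54  2.14  1.28  0.36  1.16]
scene origin 329 178 P [362.86223621 208.37523069]
top origin 314 166 P [347.29370875 196.25579802]
err underside [-1.70492629e-05 -3.13847976e-05  1.66876025e-04] tilt deg 0.013526319041505634
```

View pics/v1.png

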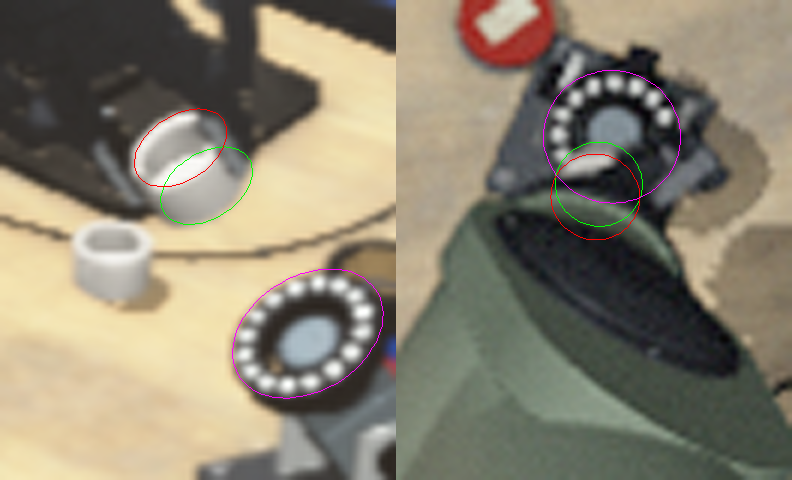

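In the scene view the cup outline coincides with the predicted circles, and the ring outline fits. I'll refine the axis direction with a per-LED fit on the initial, unoccluded pictures, allowing a small camera bias.

```bash
cat > fit2.py <<'E'
from h import *
from scipy.optimize import least_squares
C={k:bot.read_camera(k) for k in("scene","top")}; I={k:cv2.imread(f"pics/{k}0.png",0).astype(np.float32) for k in C}
def fr(t,z):
    n=np.array([np.sin(t)*np.cos(z),np.sin(t)*np.sin(z),np.cos(t)]); v=np.array([-np.sin(z),np.cos(z),0]); return n,np.cross(v,n),v
N=16
def model(p,rr=1):
    nn,u,v=fr(p[3],p[4]); a=p[6]+np.arange(N)*2*np.pi/N
    return p[:3]+p[5]*rr*(np.outer(np.cos(a),u)+np.outer(np.sin(a),v))
# blob centroids around predicted LED places, iterated
def cents(p,sh):
    out={}
    for k in C:
        q=proj(C[k],model(p))+sh[k]; o=[]
        for e in q:
            g=np.mgrid[-1.6:1.7:.2,-1.6:1.7:.2]; mx=(e[0]+g[1]).astype(np.float32); my_=(e[1]+g[0]).astype(np.float32)
            w=cv2.remap(I[k],mx,my_,cv2.INTER_CUBIC); w=np.clip(w-np.percentile(w,50),0,None)*(np.hypot(g[0],g[1])<1.6)
            o.append([(w*mx).sum()/w.sum(),(w*my_).sum()/w.sum()])
        out[k]=np.array(o)
    return out
def score(p): return sum(cv2.remap(I[k],*[proj(C[k],model(p))[:,i:i+1].astype(np.float32) for i in(0,1)],cv2.INTER_LINEAR).sum() for k in C)
p0=[.6042,-.2668,.1124,TI,AZ,.0271,0]
ph=max(np.linspace(0,2*np.pi/N,24),key=lambda h:score(p0[:6]+[h])); p=np.array(p0[:6]+[ph]); print("phase",ph)
sh={k:np.zeros(2) for k in C}
for it in range(12):
    m=cents(p,sh)
    def f(x): return np.concatenate([(proj(C["scene"],model(x[:7]))+x[7:9]-m["scene"]).ravel(),(proj(C["top"],model(x[:7]))-x[7:9]-m["top"]).ravel(),x[7:9]*4])
    r=least_squares(f,[*p,0,0] if it==0 else r.x,loss="soft_l1",f_scale=.3,x_scale=[.01]*3+[.1,.1,.01,.1,1,1]); p=r.x[:7]; sh={"scene":r.x[7:9],"top":-r.x[7:9]}
s=np.sqrt(np.diag(np.linalg.inv(r.jac.T@r.jac)))*np.sqrt(2*r.cost/55)
print("pos",np.round(p[:3],4),"tilt/az",np.degrees(p[3:5]),"R",p[5],"shift",r.x[7:],"rms",np.sqrt(np.mean(r.fun**2)),"sd",np.degrees(s[3:5]),s[:3])
for k in C:
  g=lambda x: (proj(C[k],model([*x[:5],.0271,x[5]]))-m[k]).ravel()
  rr=least_squares(g,[*p[:5],p[6]],loss="soft_l1",f_scale=.3,x_scale=[.01]*3+[.1,.1,.1]); print(k,"alone",np.round(rr.x[:3],4),np.degrees(rr.x[3:5]),rr.cost)
nn=fr(p[3],p[4])[0]; print("V",p[:3]+.1*nn)
E
python3 fit2.py
```

```text
phase 0.017073873117335832
pos [ 0.6049 -0.2662  0.1116] tilt/az [ 31.95677695 152.78351721] R 0.02715899861554918 shift [-0.52042906  0.07483369] rms 0.2683872159795906 sd [0.48007579 0.90582339] [0.00038393 0.00010416 0.00045824]
scene alone [ 0.6024 -0.2661  0.1126] [ 31.85208865 152.82459503] 0.05755464697675924
top alone [ 0.6041 -0.2671  0.1154] [ 31.7775894  155.97756447] 0.05223448068244198
V [ 0.55785612 -0.24195319  0.19641475]
```

Both cameras agree on tilt 32° and azimuth about 152.5°, within 1 mm and 1° of the present pose. I'll apply this small correction and hand in.

Run:
```python
from pres import *
a=np.radians(152.4); nn=np.array([np.sin(TI)*np.cos(a),np.sin(TI)*np.sin(a),np.cos(TI)]); L2=np.array([.6047,-.2664,.1119])
bot.servo_line(L2+(.1+d)*nn,speed=.02,ori=Q(nn)); bot.dwell(.5); st("final")
s=bot.read_state(); ax=-rot(s["tool_rot"]).apply([0,0,1]); print(np.array(s["ee_pos"])-d*ax-L2-.1*nn,np.degrees(np.arccos(ax@nn)),np.abs(s["qd"]).max())
print(bot.hand_in())
```

```text
final 22.86 [ 0.5549 -0.2403  0.2019] w 0.0374 F [ 0.5 -0.1 -0.8] ff 60.6
[2.00827759e-05 3.04865793e-05 8.87552819e-06] 0.0010893673308182915 0.002697431805902037
the job is handed in; nothing more can be done
None
```

I fed the bottom cup and handed in at about 23 s with the arm still holding it. By my camera fits its underside squarely faces the lens, centred on the axis and 10 cm from the ring light, to within about 2 mm and 1°.

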